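# Clear the repair bench and turn its sign

### The arm

A 6-joint arm with a two-finger parallel gripper is mounted at the origin on the work surface. World frame = base frame: x ahead of the robot, y to its left, z up, the work surface at z = 0. Lengths are in m, angles in degrees, forces in N, time in s.
With the tool pointing down it reaches from about 0.35 to 0.875 m from the base axis. Payload 4.2 kg.
Tool frame: the origin (TCP) lies midway between the tips of the shut fingers; the grasp point (between the pads) lies 19 mm behind it; z points along the fingers, y is the line along which they close (so a half turn about z gives the same grasp; the last joint's range is limited). The gripper opens to 87 mm and grips with 3 to 60 N. Pads are 19 mm wide; open, the fingers measure 117 mm over their backs; the gripper's body (75 mm by 190 mm) begins 51 mm behind the grasp point.
Start: joints at [-51.704, 22.042, 0.453, 0, -68.411, -14.817], TCP at [0.249, -0.573, 0.223] pointing down, gripper open.
Joint ranges: [-179.83, 179.83], [-69.29, 118.12], [-61.27, 80.66], [-181.25, 117.63], [-171.15, -9.14], [-177.46, 177.46]. Speed limits (degrees/s): [159.86, 159.86, 180, 180, 180, 180].

### API

Orientations are given as [roll, pitch, yaw] about the fixed x, y, z axes, in that order (R = Rz(yaw) Ry(pitch) Rx(roll)).
In Python, from workcell import env gives the robot as it stands. The module is installed in compiled form; this text tells all that it offers. Calls block until the motion is done:
- env.goto(position, orientation): joint-space move of the TCP to a pose.
- env.move_straight(position, rotation=None, rate=0.15, force_limit=None): straight line of the TCP; rotation=None keeps the orientation; rate is the mean speed in m/s. With force_limit (N) it stops when the force on the tool has changed by that much, and returns True; else False.
- env.set_joints(angles): joint-space move.
- env.gripper_to(opening, grasp_force=None): opening from 0.0 (shut) to 1.0 (fully open); grasp_force is the grip in N (None keeps the last); returns when the fingers have stopped.
- env.dwell(seconds).
- env.inverse_kinematics(position, orientation): joint angles nearest the present ones, or None.
- env.read_state(): the state.
- env.grab_frame(name): name is "scene" or "top"; returns a dict with "image" (480x640x3 uint8, blue, green, red), "fx", "fy", "cx", "cy" (pixels), "position" and "orientation" of the camera in the world. Camera axes: x right, y up, looking along -z (the intrinsics and any distortion apply to the point x, -y, -z); pixel columns grow to the right and rows downward; lengths in m; the calibration is good to about 2 mm. A picture is of the moment at which its call begins. There is no depth.
A pose or a line that the arm cannot do raises env.Unreachable and nothing moves.
- env.close_job(): hands the job in; it is judged then, once.
Trained networks look in a picture, given as the dict that the camera call returned (one of the last four; its "shot" number tells which), for a name from the list of things; names that differ only in an ending like _2 or _b are one class to them, and where a whole thing is asked for, a point or a joint stands for the part that bears it (a point fixed in the world has none). Each returns a list of dicts, best first, with "score" (0 to 1); they miss things now and then, are a little off and sometimes report something else, mostly with a low value. They report only what shows in the picture. A call takes as long as a camera call.
- env.search_frame(picture, thing): "xyz" ([x, y, z] in m, in world coordinates, good to about 4 mm: the middle of the surface that is visible of it).
- env.trace(picture, thing): "mask" (480x640 bool, what is visible of it).
The state is a dict: "clock": time; "joint_positions": joint angles; "qvel": joint speeds; "joint_torque": joint torques, N m; "position": TCP position; "tool_rot": TCP orientation; "force": force on the tool from outside, world axes, zero at the start; "wrist_torque": the same for the moment, N m; "opening": opening from 0.0 (shut) to 1.0 (fully open); "finger_force": force on a finger pad.
Only numpy, scipy, OpenCV 4.12 (cv2) and the standard library are available. Lean on these libraries where they do the work, as an engineer would, in place of code of your own. Each camera call takes 0.05 s, during which the arm holds its last target. There are 200 camera calls.

### The job

Clear the repair bench: let every black power adapter on the mat go at the open top of the slanted rack, its long side along the lane, so that it slides down a lane of its own and comes to rest against the stop, and drop every solder spool flat into a pocket of its own in the grey tray. Only when all of them are away, spin the sign half a turn on its post so that its disc face looks to the robot's side, square with its stand. Leave the bottle, jar, screwdriver, phone, tweezers and multimeter where they are.

Things in the scene. Friction and masses are not known exactly. Their poses are not given: they have to be found in the camera images.
- rack: fixed slanted rack: aluminium deck 190 mm long (along the slope), 168 mm wide, falling at 25 degrees (0.436 rad) to the rack's -x side, where a low stop plate closes it. Slippery (friction about 0.2): an adapter slides down by its own weight. Origin on the table under its middle; x level, uphill; y across; z up. Deck height over the table: 30 mm at the stop, 110 mm at the top edge.
- lane1 (a point): point on the deck in the middle lane, mid-width, 135 mm up the deck from the stop, 87 mm over the table: let an adapter go with its middle over it, or over the like point of lane 0 (54 mm to the rack's -y) or lane 2 (54 mm to +y). Fences 6 mm high part the lanes, 48 mm wide. Over the lowest 75 mm are cross rods, 45 mm clear of the deck: adapters slide beneath. Axes are the rack's.
- home0 (a point): where the middle of an adapter stands when it lies flat against the stop of lane 0 (30 mm up the deck from the stop, 16 mm off the deck). Axes are the rack's.
- home1 (a point): the same for lane 1.
- home2 (a point): the same for lane 2.
- tray: fixed grey plastic tray 166 x 60 x 18 mm with three pockets in a row along its x, each about 49 x 50 mm and 13 mm deep, spaced 54 mm, walls 5 mm. Origin under its centre; x along the row, z up.
- pocket0 (a point): centre of the floor of the tray's -x pocket, 5 mm over the table. Axes are the tray's.
- pocket1 (a point): the same of the middle pocket.
- pocket2 (a point): the same of the +x pocket.
- sign_stand: fixed dark steel base of the sign, 70 x 90 x 12 mm, with a short post; origin at the centre of its underside; its -x side is the robot's side.
- sign_top (a point): middle of the top edge of the sign's white plastic board, on its vertical pivot axis, 135 mm over the table. The board is 84 mm wide (its y), 10 mm thick (its x) and 75 mm high. Turns with the board; its x axis points out of the face with a black 44 mm disc; the other face has a black level bar.
- sign (a joint): angle of the board on its stand, rad, counterclockwise from above positive. At 0 (roughly so at the start) the bar face looks to the stand's -x (robot's) side; at +3.14 or -3.14 the disc face does, square with the stand. Turns either way as far as 3.6, with light friction (0.03 N m), and stays where it is left.
- adapter0_mid (a point): centre of a black plastic power adapter, a brick 60 x 40 x 32 mm (its x, y, z) of about 0.12 kg, with a small paper label on top and a metal port in one end; starts flat on the mat (absent in some starts).
- adapter1_mid (a point): centre of another such adapter (absent in some starts).
- adapter2_mid (a point): centre of another such adapter (absent in some starts).
- spool0_mid (a point): centre of a solder spool lying flat: a grey flanged disc of 42 mm diameter and 26 mm height (along its z), about 0.08 kg, wound with silvery wire; starts flat on the mat (absent in some starts).
- spool1_mid (a point): centre of another such spool (absent in some starts).
- spool2_mid (a point): centre of another such spool (absent in some starts).
- flux_bottle: small flux bottle, 28 mm across and 70 mm high; a bystander, to be left alone. Origin at the centre of its underside.
- tip_jar: small jar, 38 mm across and 40 mm high; a bystander, to be left alone. Origin at the centre of its underside.
- driver: screwdriver lying on the table, 150 mm long; a bystander, to be left alone. Origin at the centre of its underside.
- phone: black phone lying flat, 150 x 72 x 9 mm; a bystander, to be left alone. Origin at the centre of its underside.
- tweezers: steel tweezers lying flat, 120 x 10 x 6 mm; a bystander, to be left alone. Origin at the centre of its underside.
- meter: red multimeter lying flat, 160 x 78 x 36 mm; a bystander, to be left alone. Origin at the centre of its underside.

How it is judged:
By the outcome, as a careful person would: the job done as asked, in the order asked, and still so for the second after the job is handed in, with the robot touching nothing.
Of adapter0, adapter1, adapter2 only 2 to 3 are there at a start; the rules pass over those that are not, and their reading is None.
Of spool0, spool1, spool2 only 2 to 3 are there at a start; the rules pass over those that are not, and their reading is None.
At some moment in a run one of adapter0, adapter1, adapter2, spool0, spool1, spool2 may be knocked a few centimetres aside while the robot is not near it.
Once in a run the grip may slacken for a moment while it holds something.
It also fails if it takes over 210 s, if anything falls off the work surface, if the arm or the gripper's body presses on something with over 40 N, if the wrist force passes 120 N, or if a joint passes its speed limit or range.

## Working session

There is one attempt and no reset: what is moved stays moved. The work goes in short steps, each a Python script; the robot and the scene stay as the last script left them, time stands still between calls to the robot, and variables do not carry over. Pictures are saved under pics/ and viewed, at most 14 in all, crops included, and the job is handed in when it is done.

```bash
mkdir -p pics
cat > a.py <<'E'
from workcell import env
import cv2, numpy as np
for n in ("scene","top"):
    p=env.grab_frame(n); cv2.imwrite(f"pics/{n}0.png",p["image"])
    print(n,{k:v for k,v in p.items() if k!="image"})
    for t in ["rack","tray","sign_stand","sign_top","adapter0_mid","spool0_mid","flux_bottle","tip_jar","driver","phone","tweezers","meter"]:
        print(t,[(np.round(d["xyz"],3).tolist(),round(d["score"],2)) for d in env.search_frame(p,t)])
print(env.read_state())
E
python3 a.py
```

```text
scene {'fx': 506.57531850466853, 'fy': 506.57531850466853, 'cx': 320.4441881788304, 'cy': 244.26896326033588, 'position': array([ 0.90482811, -0.44494585,  0.82225916]), 'orientation': array([38.14831937, -0.89105141, 40.18543994]), 'shot': 1}
rack [([0.511, 0.311, 0.077], 0.95)]
tray [([0.558, -0.333, 0.01], 0.73)]
sign_stand [([0.686, 0.06, 0.009], 0.89)]
sign_top [([0.685, 0.065, 0.111], 0.77)]
adapter0_mid []
spool0_mid [([0.584, 0.106, 0.024], 0.71)]
flux_bottle [([0.654, 0.196, 0.046], 0.55)]
tip_jar [([0.682, -0.167, 0.041], 0.85)]
driver [([0.326, 0.186, 0.022], 0.63), ([0.562, -0.334, 0.005], 0.62)]
phone [([0.346, -0.189, 0.006], 0.91), ([0.58, 0.107, 0.024], 0.41), ([0.515, 0.308, 0.074], 0.29)]
tweezers [([0.372, -0.002, 0.008], 0.61)]
meter [([0.741, -0.286, 0.033], 0.67), ([0.563, -0.333, 0.006], 0.36)]
top {'fx': 533.8940248124491, 'fy': 533.8940248124491, 'cx': 317.8052169912072, 'cy': 233.0545526500552, 'position': array([0.39793782, 0.0135256 , 1.12907652]), 'orientation': array([  7.49061956,   1.02280885, -91.27326318]), 'shot': 2}
rack [([0.515, 0.318, 0.077], 0.
[... 721 characters left out ...]
9], 0.16)]
{'clock': 1.3, 'joint_positions': array([-5.17041503e+01,  2.20431098e+01,  4.52963126e-01, -1.28056066e-03,
       -6.84113332e+01, -1.48162417e+01]), 'qvel': array([-0.01153371, -0.12028774, -0.06283928,  0.03835052, -0.07781163,
       -0.00153148]), 'joint_torque': array([-7.11233515e-04, -3.90475345e+01,  1.87617803e+01,  4.22423556e+00,
        1.53301604e-02, -5.03587989e-05]), 'position': array([ 0.24903072, -0.57322175,  0.22253398]), 'tool_rot': array([ 1.79998265e+02,  7.72690491e-04, -1.56520863e+02]), 'force': array([0.34595668, 0.31026636, 0.30451903]), 'wrist_torque': array([ 0.04798271, -0.01867468,  0.01883451]), 'finger_force': 0.0, 'opening': 0.9995785314112482}
```

View pics/scene0.png

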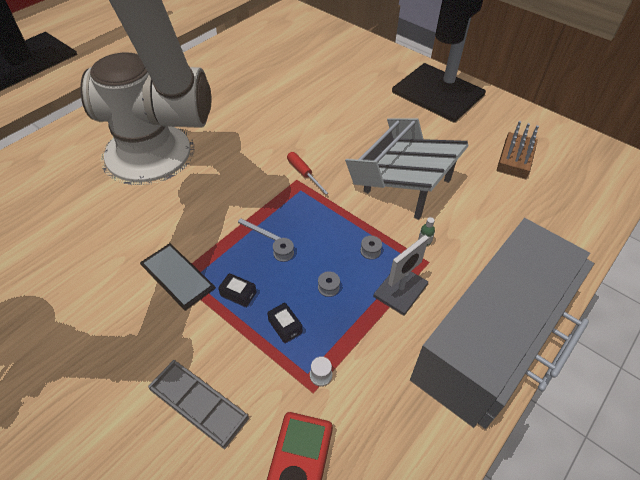

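View pics/top0.png

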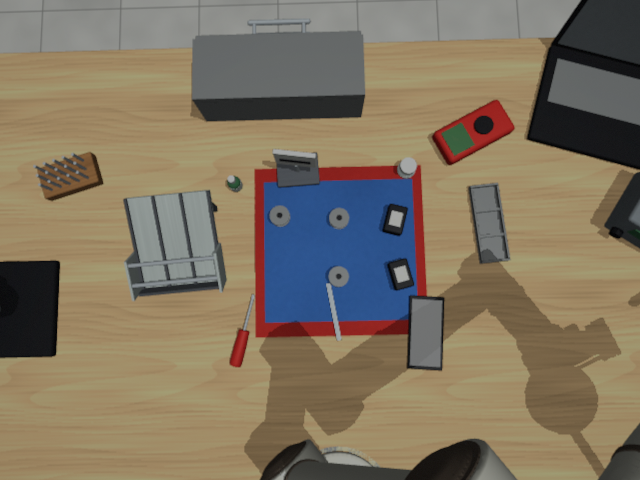

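```bash
cat > vis.py <<'E'
from workcell import env
import cv2, numpy as np
from scipy.spatial.transform import Rotation as R
from scipy.optimize import minimize
def proj(p,X):
    c=R.from_euler('xyz',p["orientation"],degrees=True).inv().apply(np.atleast_2d(X)-p["position"])
    return np.c_[p["cx"]+p["fx"]*c[:,0]/-c[:,2], p["cy"]-p["fy"]*c[:,1]/-c[:,2]]
def ray(p,uv,z):
    d=R.from_euler('xyz',p["orientation"],degrees=True).apply([(uv[0]-p["cx"])/p["fx"],-(uv[1]-p["cy"])/p["fy"],-1])
    return p["position"]+d*(z-p["position"][2])/d[2]
def box(l,w,h): return np.array([[x,y,z] for x in(-l/2,l/2) for y in(-w/2,w/2) for z in(0,h)])
a=np.linspace(0,2*np.pi,33)[:-1]
def cyl(r,h): return np.vstack([np.c_[r*np.cos(a),r*np.sin(a),0*a+z] for z in(0,h)])
def place(pts,q): return R.from_euler('z',q[2]).apply(pts)+[q[0],q[1],0]
S=4
def sil(p,X):
    m=np.zeros((480*S,640*S),np.uint8)
    h=cv2.convexHull(np.float32((proj(p,X)+.5)*S-.5)); cv2.fillConvexPoly(m,np.int32(np.round(h*16)),1,shift=4)
    return m
def fit(shots,pts,q0,yaw=True):
    """shots: list of (picture, mask); pose on the table by silhouette IoU"""
    crop=[]
    for p,m in shots:
        uv=proj(p,place(pts,q0)); x0,y0=np.maximum(uv.min(0).astype(int)-15,0); x1,y1=uv.max(0).astype(int)+15
        M=cv2.resize(m.astype(np.float32)[y0:y1,x0:x1],None,fx=S,fy=S,interpolation=cv2.INTER_LINEAR)>.5
        crop.append((p,M,x0,y0))
    def cost(v):
        q=[q0[0]+v[0]*.01,q0[1]+v[1]*.01,q0[2]+(v[2]*.2 if yaw else 0)]; c=0
        for p,M,x0,y0 in crop:
            uv=proj(p,place(pts,q))-[x0,y0]; m=np.zeros(M.shape,np.uint8)
            h=cv2.convexHull(np.float32((uv+.5)*S-.5)); cv2.fillConvexPoly(m,np.int32(np.round(h*16)),1,shift=4)
            m=m>0; c+=1-(m&M).sum()/max((m|M).sum(),1)
        return c/len(crop)
    best=min((minimize(cost,[0,0,t],method='Nelder-Mead',options=dict(initial_simplex=np.array([[0,0,t],[.8,0,t],[0,.8,t],[0,0,t+.8]]),xatol=.01,fatol=1e-4)) for t in ((0,2.6,5.2,-2.6) if yaw else (0,))),key=lambda r:r.fun)
    v=best.x
    return np.array([q0[0]+v[0]*.01,q0[1]+v[1]*.01,q0[2]+(v[2]*.2 if yaw else 0)]),1-best.fun
def matobjs(p):
    """masks of things on the blue mat: list (kind, mask, xy)"""
    hsv=cv2.cvtColor(p["image"],cv2.COLOR_BGR2HSV)
    blue=cv2.inRange(hsv,(100,110,30),(125,255,255))
    n,l,s,_=cv2.connectedComponentsWithStats(cv2.morphologyEx(blue,cv2.MORPH_CLOSE,np.ones((5,5))))
    k=1+np.argmax(s[1:,4]); h=cv2.convexHull(cv2.findNonZero(np.uint8(l==k)))
    m=np.zeros_like(blue); cv2.fillConvexPoly(m,h,255)
    o=m&~blue; o=cv2.morphologyEx(o,cv2.MORPH_OPEN,cv2.getStructuringElement(cv2.MORPH_ELLIPSE,(9,9)))
    n,l,s,c=cv2.connectedComponentsWithStats(o); out=[]
    for i in range(1,n):
        if not 150<s[i,4]<1500: continue
        g=hsv[...,2][l==i]; dark=(g<50).mean()
        kind="adapter" if dark>.35 else "spool"
        out.append((kind,l==i,ray(p,c[i],.02)[:2],round(float(dark),2),int(s[i,4])))
    return out
AD=box(.06,.04,.032); SP=cyl(.021,.026)
def objects(names=("top","scene"),verbose=True):
    ps={n:env.grab_frame(n) for n in names}; os_={n:matobjs(p) for n,p in ps.items()}; res=[]
    for k,m,xy,d,ar in os_[names[0]]:
        sh=[(ps[names[0]],m)]
        for n in names[1:]:
            for k2,m2,xy2,_,_ in os_[n]:
                if k2==k and np.hypot(*(xy-xy2))<.025: sh.append((ps[n],m2))
        q,f=fit(sh,AD if k=="adapter" else SP,[*xy,0],k=="adapter")
        if k=="adapter": q[2]=(q[2]+np.pi/2)%np.pi-np.pi/2
        res.append((k,q,f)); 
        if verbose: print(k,np.round(q[:2],4),round(np.degrees(q[2]),1),"iou",round(f,3),"n",len(sh),d,ar)
    return res,ps
E
cat > b.py <<'E'
from vis import *
res,ps=objects()
for n in ps: print(n,[(o[0],np.round(o[2],3),o[3],o[4]) for o in matobjs(ps[n])])
T=[(ps[n],env.trace(ps[n],"tray")[0]["mask"]) for n in ps]
print("tray",fit(T,box(.166,.06,.018),[.558,-.334,1.5]), [fit([t],box(.166,.06,.018),[.558,-.334,1.5]) for t in T])
for n in ps:
    p=ps[n]
    for t in("rack","sign_stand"):
        d=env.trace(p,t)[0]; v,u=np.nonzero(d["mask"]); x0,x1,y0,y1=u.min()-8,u.max()+8,v.min()-8,v.max()+8
        f=min(6,800//(x1-x0),600//(y1-y0)); 
        print(n,t,x0,y0,f,d["score"]); cv2.imwrite(f"pics/{n}_{t}.png",cv2.resize(p["image"][y0:y1,x0:x1],None,fx=f,fy=f,interpolation=cv2.INTER_CUBIC))
        np.save(f"{n}_{t}.npy",d["mask"])
E
python3 b.py
```

```text
spool [0.5848 0.1106] 0.0 iou 0.941 n 2 0.04 354
adapter [ 0.5719 -0.1321] -18.9 iou 0.842 n 2 0.59 513
spool [ 0.5766 -0.0142] 0.0 iou 0.946 n 2 0.04 346
adapter [ 0.4559 -0.1378] 11.8 iou 0.843 n 2 0.58 530
spool [ 0.4538 -0.0102] 0.0 iou 0.939 n 2 0.03 345
top [('spool', array([0.583, 0.11 ]), 0.04, 354), ('adapter', array([ 0.569, -0.132]), 0.59, 513), ('spool', array([ 0.575, -0.014]), 0.04, 346), ('adapter', array([ 0.455, -0.138]), 0.58, 530), ('spool', array([ 0.453, -0.01 ]), 0.03, 345)]
scene [('spool', array([0.588, 0.105]), 0.03, 413), ('spool', array([ 0.459, -0.014]), 0.03, 441), ('spool', array([ 0.58 , -0.018]), 0.04, 470), ('adapter', array([ 0.46 , -0.141]), 0.66, 812), ('adapter', array([ 0.574, -0.134]), 0.63, 844)]
tray (array([ 0.56109103, -0.33009973,  0.08151273]), np.float64(0.9722626206165299)) [(array([ 0.54923412, -0.33043396,  3.22111522]), np.float64(0.9816770186335404)), (array([ 0.56117103, -0.33067215,  0.08698003]), np.float64(0.9714742653277768))]
top rack 115 182 4 0.75
top sign_stand 264 142 6 0.91
scene rack 337 109 5 0.63
scene sign_stand 366 227 6 0.68
```

```bash
sed -i 's/(9,9)/(7,7)/' vis.py
cat > c.py <<'E'
from vis import *
res,ps=objects()
for n in ps: objects((n,)) if n=="scene" else objects((n,))
T=[(ps[n],env.trace(ps[n],"tray")[0]["mask"]) for n in ps]
for s in (T,T[:1],T[1:]): print("tray",fit(s,box(.166,.06,.018),[.558,-.332,.08]))
E
python3 c.py
```

```text
spool [0.5847 0.1107] 0.0 iou 0.944 n 2 0.04 356
adapter [ 0.5708 -0.1316] -18.9 iou 0.847 n 2 0.59 521
spool [ 0.5765 -0.0142] 0.0 iou 0.946 n 2 0.04 351
adapter [ 0.4557 -0.1382] 12.6 iou 0.847 n 2 0.58 536
spool [ 0.4538 -0.0098] 0.0 iou 0.86 n 2 0.03 348
spool [0.5841 0.1107] 0.0 iou 0.963 n 1 0.04 356
adapter [ 0.5706 -0.1324] -20.2 iou 0.825 n 1 0.59 521
spool [ 0.5759 -0.0142] 0.0 iou 0.969 n 1 0.04 351
adapter [ 0.455  -0.1382] 14.4 iou 0.835 n 1 0.58 536
spool [ 0.4533 -0.01  ] 0.0 iou 0.959 n 1 0.03 350
spool [ 0.455  -0.0101] 0.0 iou 0.757 n 1 0.02 553
spool [0.5854 0.1101] 0.0 iou 0.937 n 1 0.03 416
spool [ 0.5775 -0.014 ] 0.0 iou 0.96 n 1 0.03 470
adapter [ 0.457  -0.1387] 7.9 iou 0.872 n 1 0.67 819
adapter [ 0.5716 -0.1318] -20.1 iou 0.877 n 1 0.62 844
tray (array([ 0.55941055, -0.33028591,  0.09252978]), np.float64(0.9423898390323913))
tray (array([ 0.55802422, -0.329279  ,  0.08503371]), np.float64(0.9588294147073537))
tray (array([ 0.56232949, -0.33070337,  0.08585422]), np.float64(0.9613037769367421))
```

View pics/top_rack.png

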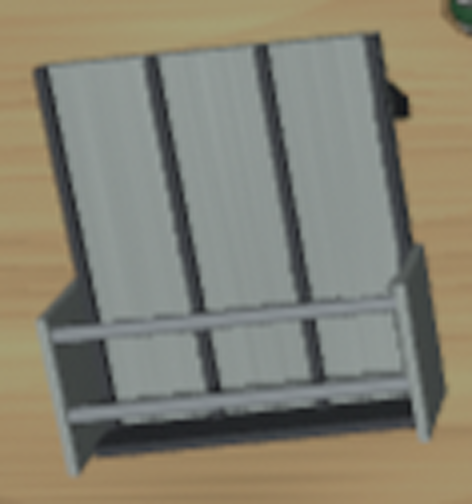

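View pics/scene_rack.png

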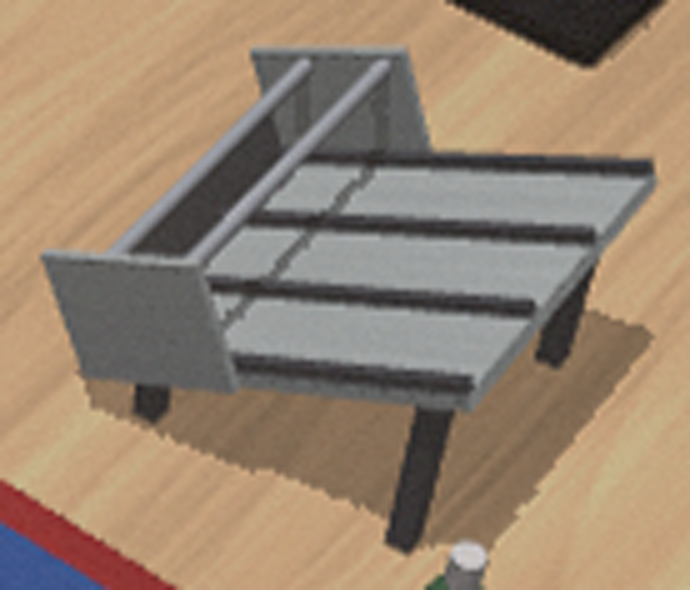

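View pics/top_sign_stand.png

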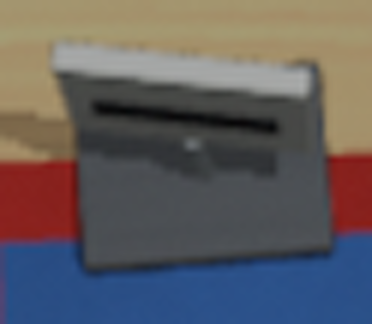

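View pics/scene_sign_stand.png

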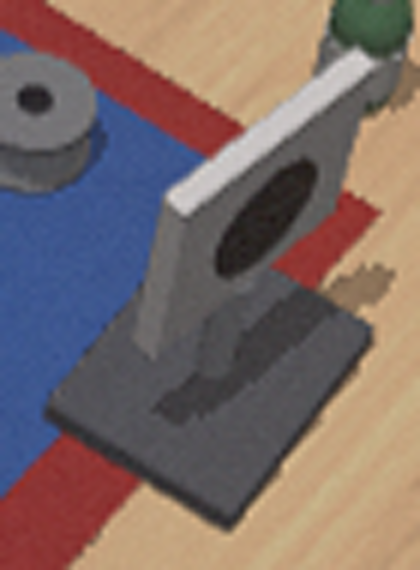

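```bash
cat > d.py <<'E'
from vis import *
from scipy.optimize import least_squares
P={"top":env.grab_frame("top"),"scene":env.grab_frame("scene")}
def pf(obs,q0):
    """obs: (cam, crop origin, f, crop pixel, local point)"""
    f=lambda q:np.concatenate([proj(P[c],place(np.array([X]),q))[0]-((np.array(uv)+.5)/s-.5+o) for c,o,s,uv,X in obs])
    r=least_squares(f,q0,loss='soft_l1'); return r.x,np.round(r.fun.reshape(-1,2),1).tolist()
z=(.0835,.1154)
rack=[("top",(115,182),4,uv,(z[0],y,z[1])) for uv,y in zip([(42,67),(152,57),(262,46),(372,36)],[.081,.027,-.027,-.081])]+\
 [("scene",(337,109),5,uv,(z[0],y,z[1])) for uv,y in zip([(653,165),(593,233),(533,303),(470,380)],[.081,.027,-.027,-.081])]
print("rack",*pf(rack,[.52,.315,0]))
st=[("top",(264,142),6,(85,264),(-.035,.045,.012)),("top",(264,142),6,(330,247),(-.035,-.045,.012)),("scene",(366,227),6,(47,411),(-.035,-.045,.012)),("scene",(366,227),6,(230,515),(.035,-.045,.012)),("scene",(366,227),6,(370,338),(.035,.045,.012))]
print("stand",*pf(st,[.68,.065,0]))
bd=[("top",(264,142),6,(55,56),(0,.042,.135)),("top",(264,142),6,(313,80),(0,-.042,.135)),("scene",(366,227),6,(176,202),(0,-.042,.135)),("scene",(366,227),6,(368,60),(0,.042,.135))]
print("board",*pf(bd,[.68,.065,0]))
for t,c in(("flux_bottle",cyl(.014,.07)),("tip_jar",cyl(.019,.04))):
    sh=[(p,env.trace(p,t)[0]["mask"]) for p in P.values()]
    q=env.search_frame(P["top"],t)[0]["xyz"]; print(t,fit(sh,c,[q[0],q[1],0],False))
E
python3 d.py
```

```text
rack [0.53220772 0.31597295 0.06897712] [[-0.4, -0.6], [-0.3, -0.6], [-0.2, -0.5], [-0.0, -0.6], [-0.7, -0.4], [-0.3, -0.3], [-0.6, 0.1], [-0.8, -0.0]]
stand [0.68726105 0.07020308 0.04653103] [[0.0, -0.2], [1.2, -0.4], [-1.0, -1.8], [0.0, 0.7], [1.3, -1.7]]
board [ 0.68682369  0.07044918 -0.14144552] [[-0.4, -1.3], [0.0, -0.4], [-1.0, 0.3], [-0.2, -1.4]]Traceback (most recent call last):
  File "d.py", line 18, in <module>
    q=env.search_frame(P["top"],t)[0]["xyz"]; print(t,fit(sh,c,[q[0],q[1],0],False))
      ~~~~~~~~~~~~~~~~~~~~~~~~~~~~^^^
IndexError: list index out of range
```

```bash
sed -i 's/(100,110,30)/(100,110,55)/' vis.py
cat > rob.py <<'E'
from vis import *
RACK=np.array([.5322,.3160,.0690]); TRAY=np.array([.5600,-.3300,.087])
def pick_yaw(pos,rpy):
    c=[]
    for o in (rpy,[rpy[0],-rpy[1],rpy[2]+180]):
        j=env.inverse_kinematics(pos,o)
        if j is not None: c.append((abs(j[5]),o))
    return min(c,key=lambda t:t[0])[1]
def st(tag):
    s=env.read_state(); print(tag,"t",round(s["clock"],1),"pos",np.round(s["position"],3),"open",round(s["opening"],3),"ff",round(float(s["finger_force"]),1),"F",np.round(s["force"],1)); return s
def near(kind,xy,res):
    c=[q for k,q,f in res if k==kind]
    return min(c,key=lambda q:np.hypot(*(q[:2]-xy)))
def grasp(xy,yaw,z,carry,opening=.8,force=40):
    o=pick_yaw([*xy,z],[180,0,yaw]); env.gripper_to(opening)
    env.goto([*xy,.16],o); 
    hit=env.move_straight([*xy,z],rate=.12,force_limit=15); st("down hit=%s"%hit)
    env.gripper_to(0,force); st("gripped")
    env.move_straight([*xy,carry],rate=.12); return st("lifted"),o
def to_lane(k,h=.010,clear=.003):
    n=np.array([-np.sin(np.radians(25)),0,np.cos(np.radians(25))])
    p=np.array([-.086+.135*np.cos(np.radians(25)),(k-1)*.054,.030+.135*np.sin(np.radians(25))])
    W=lambda d: place((p+n*d)[None],RACK)[0]
    o=pick_yaw(W(.08),[180,-25,np.degrees(RACK[2])])
    env.goto(W(.09),o); st("over lane"); env.move_straight(W(h+clear),rate=.08,force_limit=15); s=st("at lane")
    return W,s
def to_pocket(k,h=.010):
    xy=place(np.array([[(k-1)*.054,0,0]]),TRAY)[0][:2]; yaw=np.degrees(TRAY[2])
    o=pick_yaw([*xy,.08],[180,0,yaw]); env.move_straight([*xy,.075],o,rate=.2); st("over pocket")
    return xy
E
cat > e.py <<'E'
from rob import *
res,_=objects()
q=near("adapter",np.array([.571,-.132]),res)
s,o=grasp(q[:2],np.degrees(q[2]),.010,.20)
if s["opening"]>.3:
    W,s=to_lane(0)
    if s["opening"]>.3:
        env.gripper_to(.75); env.move_straight(W(.10)); st("released")
        env.dwell(.5); p=env.grab_frame("scene"); cv2.imwrite("pics/r1.png",cv2.resize(p["image"][80:400,100:500],None,fx=1.5,fy=1.5))
E
python3 e.py
```

```text
spool [0.5848 0.1107] 0.0 iou 0.943 n 2 0.04 356
adapter [ 0.5711 -0.1316] -18.3 iou 0.873 n 2 0.61 552
spool [ 0.5765 -0.0142] 0.0 iou 0.947 n 2 0.04 351
adapter [ 0.4556 -0.1379] 13.6 iou 0.862 n 2 0.58 555
spool [ 0.4538 -0.01  ] 0.0 iou 0.928 n 2 0.03 348
down hit=False t 6.4 pos [ 0.572 -0.132  0.011] open 0.801 ff 0.0 F [-0.4 -0.7 -1.1]
gripped t 7.0 pos [ 0.571 -0.132  0.01 ] open 0.454 ff 39.7 F [-1.8 -0.7  1.3]
lifted t 8.7 pos [ 0.571 -0.132  0.199] open 0.459 ff 39.7 F [ 0.8 -0.1 -2. ]
over lane t 10.2 pos [0.535 0.262 0.169] open 0.458 ff 39.7 F [ 0.2 -0.2 -1.5]
at lane t 11.3 pos [0.567 0.264 0.099] open 0.459 ff 39.7 F [ 0.3 -0.4 -0. ]
released t 13.1 pos [0.53  0.261 0.177] open 0.746 ff 0.0 F [ 0.  -0.3 -1.2]
```

View pics/r1.png

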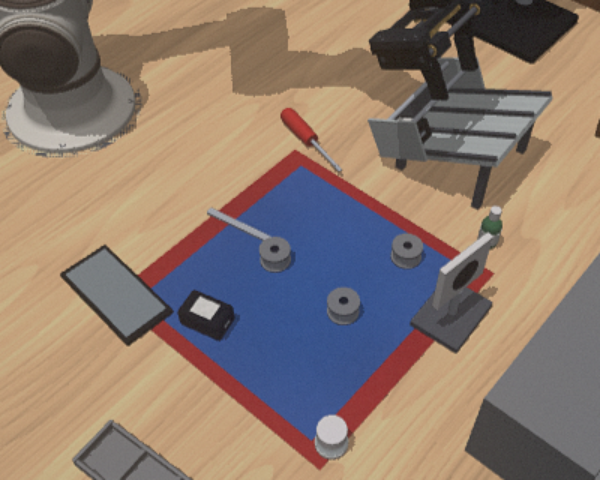

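The picture shows the adapter down in lane 0 behind the side plate, around (422,130). The mat still holds the second adapter at (208,315) and the three spools, all in place. I'll do the second adapter next.

```bash
cat > e.py <<'E'
from rob import *
res,_=objects()
q=near("adapter",np.array([.4556,-.138]),res)
s,o=grasp(q[:2],np.degrees(q[2]),.010,.20)
if s["opening"]>.3:
    W,s=to_lane(2)
    if s["opening"]>.3:
        env.gripper_to(.75); env.move_straight(W(.10)); st("released")
res,ps=objects()
E
python3 e.py
```

```text
spool [0.5848 0.1107] 0.0 iou 0.942 n 2 0.04 356
spool [ 0.5766 -0.0142] 0.0 iou 0.948 n 2 0.04 352
adapter [ 0.4555 -0.1381] 11.7 iou 0.86 n 2 0.58 552
spool [ 0.4538 -0.0098] 0.0 iou 0.845 n 2 0.03 350
down hit=False t 17.0 pos [ 0.456 -0.138  0.011] open 0.801 ff 0.0 F [-0.3  0.1  0. ]
gripped t 17.6 pos [ 0.456 -0.138  0.01 ] open 0.462 ff 39.6 F [ 0.5 -0.4  2.2]
lifted t 19.4 pos [ 0.455 -0.138  0.199] open 0.461 ff 39.6 F [-0.1  0.1 -1.5]
over lane t 21.2 pos [0.527 0.369 0.169] open 0.46 ff 39.6 F [ 0.1  0.2 -0.7]
at lane t 22.3 pos [0.559 0.372 0.099] open 0.459 ff 39.6 F [-0.7  0.4 -1.1]
released t 23.8 pos [0.522 0.369 0.177] open 0.748 ff 0.0 F [ 0.8 -0.4  0.3]
spool [0.5847 0.1107] 0.0 iou 0.943 n 2 0.04 356
spool [ 0.5765 -0.0142] 0.0 iou 0.946 n 2 0.04 351
spool [ 0.4537 -0.0098] 0.0 iou 0.856 n 2 0.03 348
```

```bash
cat > sp.py <<'E'
import sys
from rob import *
x,y,k=float(sys.argv[1]),float(sys.argv[2]),int(sys.argv[3])
res,_=objects()
q=near("spool",np.array([x,y]),res)
s,o=grasp(q[:2],float(sys.argv[4]) if len(sys.argv)>4 else 0,.010,.075,opening=.72,force=30)
if s["opening"]>.3:
    xy=to_pocket(k); s=env.read_state()
    if s["opening"]>.3:
        p=env.grab_frame("scene"); cv2.imwrite(f"pics/h{k}.png",p["image"][250:480,130:450])
        env.move_straight([*xy,.0205],rate=.06,force_limit=8); st("in pocket")
        env.gripper_to(.72); env.move_straight([*xy,.16]); st("released")
        p=env.grab_frame("scene"); cv2.imwrite(f"pics/s{k}.png",cv2.resize(p["image"][230:480,130:450],None,fx=2,fy=2))
E
python3 sp.py .4538 -.0098 0
```

```text
spool [0.5847 0.1107] 0.0 iou 0.942 n 2 0.04 356
spool [ 0.5766 -0.0142] 0.0 iou 0.947 n 2 0.04 351
spool [ 0.4538 -0.0098] 0.0 iou 0.852 n 2 0.03 348
down hit=False t 27.2 pos [ 0.454 -0.01   0.011] open 0.717 ff 0.0 F [-0.  -0.1 -0.9]
gripped t 27.7 pos [ 0.454 -0.01   0.01 ] open 0.477 ff 30.0 F [-0.  -0.5  3.6]
lifted t 28.4 pos [ 0.453 -0.01   0.074] open 0.477 ff 30.0 F [-0.8  0.3 -1.1]
over pocket t 31.6 pos [ 0.506 -0.335  0.075] open 0.477 ff 30.0 F [ 0.2  0.5 -1.2]
in pocket t 32.7 pos [ 0.506 -0.335  0.021] open 0.475 ff 30.0 F [-0.3 -0.5 -1.6]
released t 34.5 pos [ 0.506 -0.334  0.159] open 0.722 ff 0.0 F [ 0.3 -0.7 -0.9]
```

View pics/s0.png

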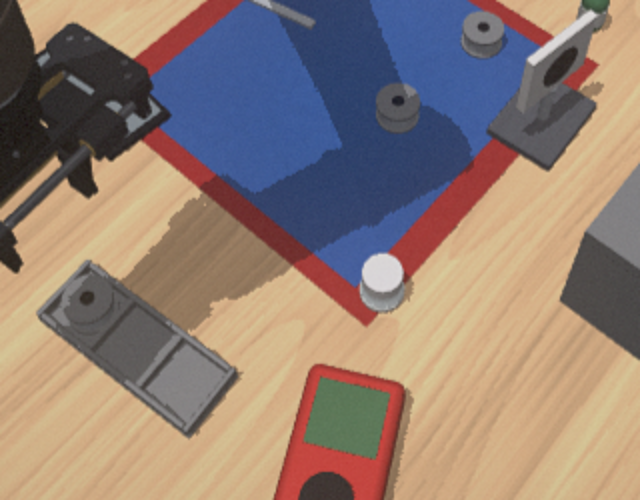

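The spool sits in the -x pocket, at (87,297) in the enlarged crop. I'll move to the clear pose before looking at the next one, because the arm's shadow falls on it.

```bash
sed -i 's/^res,_=/env.set_joints([-51.704,22.042,.453,0,-68.411,-14.817])\nres,_=/' sp.py; python3 sp.py .5766 -.0142 1
```

```text
spool [0.5847 0.1107] 0.0 iou 0.943 n 2 0.04 356
spool [ 0.5765 -0.0142] 0.0 iou 0.947 n 2 0.04 351
down hit=False t 39.9 pos [ 0.577 -0.014  0.011] open 0.721 ff 0.0 F [-0.4 -0.4  0.8]
gripped t 40.4 pos [ 0.577 -0.014  0.01 ] open 0.473 ff 30.0 F [-0.  -0.4  2.3]
lifted t 41.1 pos [ 0.576 -0.014  0.074] open 0.472 ff 30.0 F [-0.2 -0.7 -0.8]
over pocket t 44.3 pos [ 0.56  -0.33   0.075] open 0.473 ff 30.0 F [ 0.3  0.3 -0.1]
in pocket t 45.5 pos [ 0.56  -0.33   0.021] open 0.473 ff 30.0 F [-0.7 -0.3 -1.3]
released t 47.2 pos [ 0.559 -0.33   0.159] open 0.724 ff 0.0 F [-0.8 -0.1 -0.1]
```

```bash
python3 sp.py .5848 .1107 2
python3 - <<'E'
from rob import *
env.set_joints([-51.704,22.042,.453,0,-68.411,-14.817]); env.dwell(.3)
res,ps=objects(); p=ps["scene"]["image"]; t=ps["top"]["image"]
a=cv2.resize(p[110:250,330:480],None,fx=2.6,fy=2.6); b=cv2.resize(p[340:460,130:270],(390,334)); c=cv2.resize(t[180:310,115:265],(390,338)); d=cv2.resize(t[170:280,440:550],(390,390))
f=lambda i:cv2.resize(i,(390,295)); cv2.imwrite("pics/chk.png",np.vstack([np.hstack([f(a),f(b)]),np.hstack([f(c),f(d)])]))
cv2.imwrite("pics/sg.png",np.hstack([cv2.resize(t[140:195,260:330],(390,306),interpolation=cv2.INTER_CUBIC),cv2.resize(p[225:320,365:440],(390,494),interpolation=cv2.INTER_CUBIC)[:306*1]])); st("")
E
```

```text
spool [0.5847 0.1107] 0.0 iou 0.943 n 2 0.04 356
down hit=False t 53.2 pos [0.585 0.111 0.011] open 0.718 ff 0.0 F [-0.2  0.8  0.4]
gripped t 53.7 pos [0.585 0.111 0.01 ] open 0.472 ff 30.0 F [ 0.2 -0.3  1.2]
lifted t 54.4 pos [0.584 0.111 0.074] open 0.474 ff 30.0 F [ 0.2 -0.4 -0.4]
over pocket t 57.6 pos [ 0.614 -0.325  0.075] open 0.474 ff 30.0 F [ 0.5  0.5 -0.5]
in pocket t 58.7 pos [ 0.613 -0.325  0.02 ] open 0.474 ff 30.0 F [-2.  -0.8 -1.3]
released t 60.5 pos [ 0.613 -0.325  0.159] open 0.72 ff 0.0 F [ 0.3 -0.4 -0.9]
 t 62.6 pos [ 0.249 -0.573  0.222] open 0.719 ff 0.0 F [ 0.4 -0.1 -0.6]
```

View pics/chk.png

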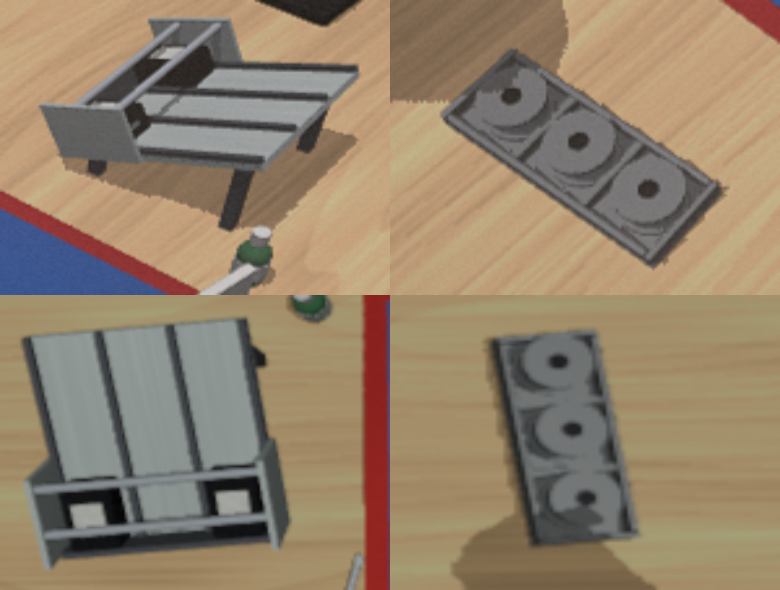

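The picture shows both adapters at the stop in lanes 0 and 2, at (95,515) and (233,500) in the lower-left quarter. The three spools are seated, one per pocket. Next is the sign, and I'll overlay the estimated stand and board on a fresh picture.

```bash
cat > ov.py <<'E'
from vis import *
def overlay(fn,ST,BD,F=8):
    out=[]
    for n,(x0,x1,y0,y1) in(("top",(265,325,140,195)),("scene",(368,434,228,318))):
        p=env.grab_frame(n); im=cv2.resize(p["image"][y0:y1,x0:x1],None,fx=F,fy=F,interpolation=cv2.INTER_CUBIC)
        if n=="scene": im=cv2.resize(im,None,fx=.8,fy=.8); 
        f=F*(.8 if n=="scene" else 1)
        for pts,q,col in((box(.07,.09,.012),ST,(0,255,255)),(np.array([[x,y,z] for x in(-.005,.005) for y in(-.042,.042) for z in(.06,.135)]),BD,(0,255,0))):
            uv=(proj(p,place(pts,q))-[x0,y0]+.5)*f-.5
            for i in range(8):
                for j in(1,2,4):
                    if not i&j: cv2.line(im,tuple(np.int32(uv[i]*16)),tuple(np.int32(uv[i|j]*16)),col,1,cv2.LINE_AA,4)
        out.append(im)
    h=max(i.shape[0] for i in out); im=np.hstack([cv2.copyMakeBorder(i,0,h-i.shape[0],0,0,cv2.BORDER_CONSTANT) for i in out])
    s=min(1,800/im.shape[1],600/im.shape[0]); cv2.imwrite(fn,cv2.resize(im,None,fx=s,fy=s)); print(im.shape,s)
E
python3 -c "
from ov import *
overlay('pics/ov1.png',[.6873,.0702,.0465],[.6868,.0704,-.1414])"
```

```text
(576, 902, 3) 0.8869179600886918
```

View pics/ov1.png

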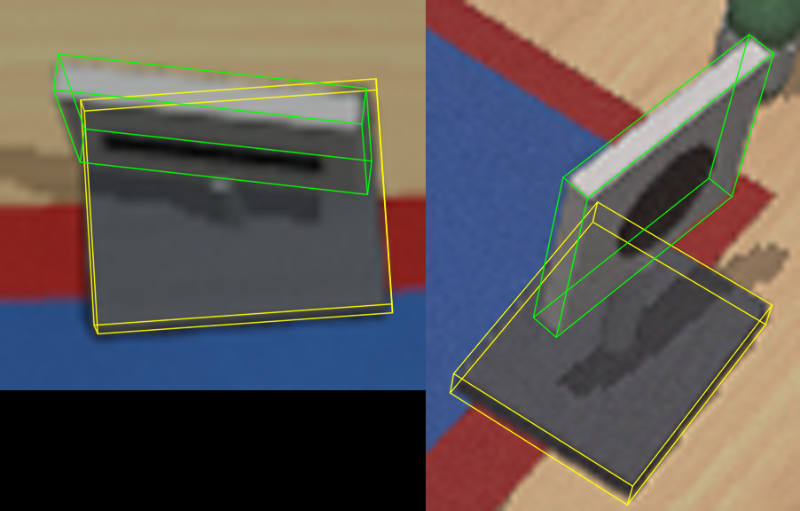

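```bash
cat > g.py <<'E'
from rob import *
xy=np.array([.687,.0704]); yb=-8.1
env.set_joints([0,22,.45,0,-68.4,0]) if False else None
c=[]
for y in(yb+90,yb-90):
    j=env.inverse_kinematics([*xy,.10],[180,0,y]); jm=env.inverse_kinematics([*xy,.10],[180,0,y-5])
    d=np.sign(((jm[5]-j[5])+180)%360-180); e=j[5]+d*169.5; c.append((abs(e),y,j[5],e))
print(c); b=min(c); assert b[0]<172
env.gripper_to(.5); env.goto([*xy,.24],[180,0,b[1]]); print(env.read_state()["joint_positions"])
print(env.move_straight([*xy,.10],rate=.08,force_limit=8)); st("down")
env.gripper_to(0,5); st("grip"); print(env.read_state()["wrist_torque"])
E
python3 g.py
```

```text
[(np.float64(16.830077238618912), 81.9, np.float64(152.6699227613811), np.float64(-16.830077238618912)), (np.float64(196.83007723861888), -98.1, np.float64(-27.33007723861888), np.float64(-196.83007723861888))]
[ 1.91765397e+01  2.80175227e+01  1.25058044e+01  6.11858971e-03
 -7.44921357e+01  1.52661097e+02]
False
down t 68.0 pos [0.687 0.07  0.101] open 0.499 ff 0.0 F [-0.1 -1.  -0.4]
grip t 68.7 pos [0.684 0.071 0.1  ] open 0.12 ff 5.0 F [-6.8  2.5  3.2]
[ 0.32929578  1.78226928 -0.03676615]
```

```bash
cat > h.py <<'E'
from rob import *
xy=np.array([.684,.0708]); y0=81.9; end=2.7-180+90
env.move_straight([*xy,.10],rate=.05); st("centred")
for y in np.linspace(y0,end,8)[1:]:
    env.move_straight([*xy,.10],[180,0,y],rate=.05); s=st("yaw %.0f"%y)
    if np.hypot(*s["force"][:2])>20: print("stop"); break
print(s["joint_positions"],s["tool_rot"],s["wrist_torque"])
E
python3 h.py
```

```text
centred t 68.9 pos [0.684 0.071 0.1  ] open 0.113 ff 5.0 F [ 1.8 -0.9 -1.5]
yaw 58 t 69.5 pos [0.684 0.071 0.1  ] open 0.116 ff 5.0 F [ 2.  -0.7 -2.8]
yaw 34 t 70.1 pos [0.684 0.071 0.1  ] open 0.112 ff 5.0 F [ 3.5 -1.1 -2.6]
yaw 9 t 70.6 pos [0.684 0.071 0.1  ] open 0.109 ff 5.0 F [ 4.1 -1.9 -3.5]
yaw -15 t 71.2 pos [0.684 0.071 0.1  ] open 0.116 ff 5.0 F [ 4.3 -2.9 -3.9]
yaw -39 t 71.8 pos [0.684 0.071 0.1  ] open 0.116 ff 5.0 F [ 5.  -2.5 -4.1]
yaw -63 t 72.4 pos [0.684 0.071 0.1  ] open 0.116 ff 5.0 F [ 4.7 -2.1 -3.7]
yaw -87 t 72.9 pos [0.684 0.071 0.1  ] open 0.116 ff 5.0 F [ 5.1 -2.6 -4.9]
[ 1.93376133e+01  3.35449252e+01  1.30016482e+00  1.39757673e-02
 -5.77237619e+01 -1.65006666e+01] [-1.79966462e+02 -2.39329294e-03 -8.71555942e+01] [-0.60573674 -1.29382178 -0.03333113]
```

Run:
```python
from rob import *
from ov import overlay
env.gripper_to(.5); env.move_straight([.684,.0708,.24],rate=.1); env.set_joints([-51.704,22.042,.453,0,-68.411,-14.817]); st("")
overlay('pics/ov2.png',[.6865,.0702,.0465],[.6855,.0704,.0465])
```

```text
t 78.1 pos [ 0.25  -0.573  0.223] open 0.502 ff 0.0 F [-1.   0.2  0.2]
(576, 902, 3) 0.8869179600886918
```

View pics/ov2.png

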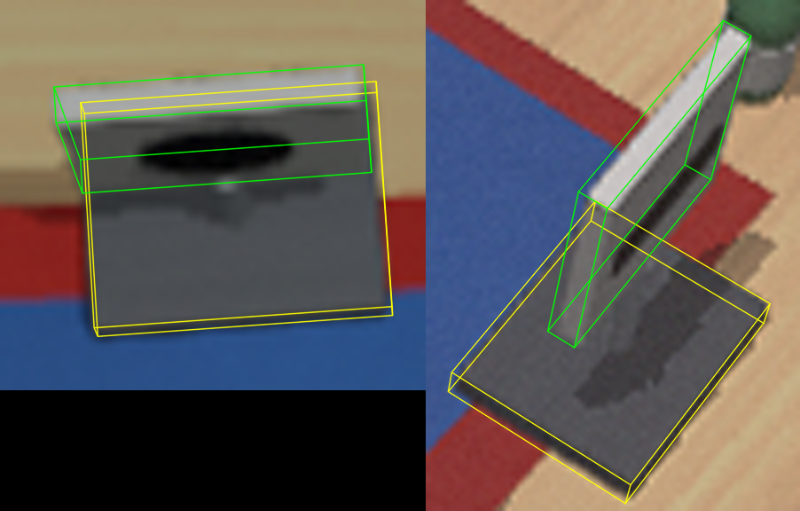

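The disc now faces the robot and looks roughly square with the stand. I'll refine the stand and board yaw numerically with a masked silhouette fit.

```bash
cat > k.py <<'E'
from vis import *
B=np.array([[x,y,z] for x in(-.005,.005) for y in(-.042,.042) for z in(.05,.135)]); ST=box(.07,.09,.012)
P=[env.grab_frame(n) for n in("top","scene")]
def hull(p,X): return cv2.resize(sil(p,X),(640,480),interpolation=cv2.INTER_AREA) if 0 else sil(p,X)>0
segs=[]
for p in P:
    im=cv2.resize(p["image"],None,fx=S,fy=S,interpolation=cv2.INTER_CUBIC); s=cv2.cvtColor(cv2.GaussianBlur(im,(0,0),2),cv2.COLOR_BGR2HSV)[...,1]
    roi=cv2.dilate(np.uint8(hull(p,place(ST,[.6865,.0702,.0465]))|hull(p,place(B,[.6855,.0704,.0465]))),np.ones((25,25)))>0
    bd=cv2.dilate(np.uint8(hull(p,place(B,[.6855,.0704,.0465]))),np.ones((21,21)))>0
    segs.append((p,(s<75),roi,bd))
def cost(q,pts,excl,w):
    c=0
    for i in w:
        p,g,roi,bd=segs[i]; v=roi&~bd if excl else roi
        m=hull(p,place(pts,q)); 
        if not excl: m=m|hull(p,place(ST,Q)); 
        c+=((m!=g)&v).sum()/S**2
    return c
def mn(pts,excl,w):
    q0=np.array([.6865,.0702,.0465]); sc=np.array([.004,.004,.06])
    r=minimize(lambda v:cost(q0+v*sc,pts,excl,w),[0,0,0],method='Nelder-Mead',options=dict(initial_simplex=[[-.5,-.5,-.5],[1,0,0],[0,1,0],[0,0,1]],xatol=.02,fatol=.1))
    return q0+r.x*sc,round(r.fun,1)
for w in((0,1),(0,),(1,)):
    Q,c=mn(ST,True,w); print(w,"stand",np.round(Q,4),np.degrees(Q[2]).round(2),c)
    b,c=mn(B,False,w); print(w,"board",np.round(b,4),np.degrees(b[2]).round(2),c)
E
python3 k.py
```

```text
(0, 1) stand [0.6877 0.0727 0.0576] 3.3 112.6
(0, 1) board [0.6867 0.0714 0.0613] 3.51 254.2
(0,) stand [0.6881 0.0714 0.0598] 3.42 19.6
(0,) board [0.686  0.0709 0.0508] 2.91 38.8
(1,) stand [0.6865 0.073  0.0598] 3.43 76.4
(1,) board [0.6862 0.0797 0.0918] 5.26 159.1
```

```bash
python3 -c "
from vis import *
p=env.grab_frame('top'); cv2.imwrite('pics/fin.png',p['image'])"
```

```text
(no output)
```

View pics/fin.png

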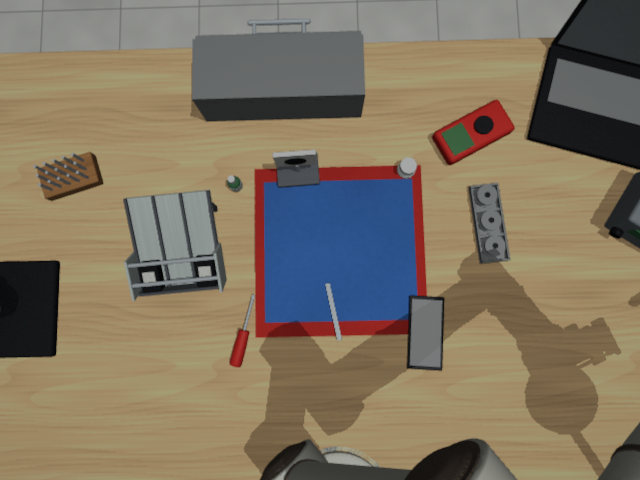

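The final picture shows the mat clear and the two adapters at the stop, at (149,277) and (204,271). The spools sit in the tray at (488,196), (490,220) and (494,245), the disc faces the robot at (296,161), and the bystanders have not moved.

```bash
python3 -c "
from workcell import env
print(env.close_job())"
```

```text
the job is handed in; nothing more can be done
None
```

The job is handed in, with no verdict returned: both adapters rest at the stop in lanes 0 and 2, the three spools lie one to a pocket, and the sign's disc faces the robot, square with its stand to within about 1° by the best camera fit.

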